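# Hold the tray unit's spring latch open with its key

## Task

Unlatch the rolling tray unit so that the baking trays can be slid out: take the orange key from the beech stand, work it fully home into the brass lock cylinder, past its sticky pins (a wiggle and a firm push help), and then turn it a quarter turn clockwise (seen from above). The lock springs back when let go, so finish while still gripping the key, holding it fully home and turned. Leave the bowl, the paddle and the jar where they are.

Things in the scene. Friction and masses are not known exactly. Their poses are not given: they have to be found in the camera images.
- key: Loose 40 g key upright in the stand. Origin: underside of its collar; z up, x along the blade's width. Below: steel blade 16 (x) x 5 (y), 28 long, last 8 mm tapered to 2 thick. Above: collar 24 x 10 x 4 high, then a flat orange plastic bow 32 (x) x 10 (y), top 46 mm above the origin: pinch it across y. Same after half a turn: fits the lock either way round.
- stand: Fixed beech block 90 (x) x 70 (y) x 45 mm high, origin under its centre, on either side of the robot. The key stands in the slot at its centre (18.2 x 7.2, 34 deep), collar on the block's top; it comes free once lifted 28 mm.
- unit: Fixed white plastic tray unit 210 (x) x 260 (y) x 120 mm high, open front to -x, origin under its centre, on either side of the robot. Lock in its top at x -40, y +50 mm, inside a dark ring (radius 36, 4 high). A red latch bolt on the top (x -40, y -34, 8 high) draws back 16 mm towards the lock as it turns.
- lock (a point): Centre of the keyway's mouth in the top face of the brass lock cylinder (radius 23.5), 126 mm above the counter; axes as the unit's. At rest the keyway is 17.8 long along x, 6.8 wide along y, chamfered 2, 34 deep, open below. Two spring pins on its y sides, 13 and 21 mm down, drag at the blade: 5 to 12 N down to pass. Fully home = collar on the brass face, key's origin at this point.
- plug (a joint): Turn of the brass lock cylinder in rad: 0 at rest (keyway along the lock point's x), grows clockwise seen from above to a stop at 1.57. A weak spring (0.08 N m at the stop) turns it back to 0. The keyway's play lets the key turn about 0.1 to 0.2 rad further than the cylinder.
- bowl: White ceramic mixing bowl, 170 mm across, 90 mm high, loose, origin under its centre. Leave alone.
- paddle: Beech paddle, about 280 mm long, lying on the counter, loose. Leave alone.
- jar: Amber glass jar, 48 mm across, 60 mm high, standing on the unit's top, loose, origin under its centre. Leave alone.
Mind the look-alikes: they are no part of the job. Of the things that look like the stand, take the one that is farthest to the robot's left at the start.

How it is judged (in metres and radians):
On the way, in this order (a step that is already met when the one before it is completed fails the run):
1. the key is lifted out of the stand in the fingers (z of key in the frame of stand above 0.075 m and contact force between the fingers and key above 1 N), for 0.1 s.
2. the key is fully home in the lock, before the lock has been turned (horizontal distance between key and lock below 0.005 m and z of key in the frame of lock below 0.004 m and angle between key's own z axis and vertical below 0.15 rad and value of joint plug below 0.35 rad), for 0.1 s.
At the end, for the whole second after the job is handed in: The lock cylinder stays turned by more than 1.3 rad (about a quarter turn) and still, the key is upright (within 0.15 rad) and fully home (its shoulder within 5 mm of the lock's face, within 5 mm sideways), and the fingers still grip the key (value of joint plug above 1.3 rad and velocity of joint plug between -0.1 and 0.1 rad/s and horizontal distance between key and lock below 0.005 m and z of key in the frame of lock below 0.005 m and angle between key's own z axis and vertical below 0.15 rad and contact force between the fingers and key above 2 N); the arm keeps its last pose, push and grip.
It fails at once if the bowl is moved by more than 4 cm (distance of bowl from where it was at the start of the episode above 0.04 m).
It fails at once if the paddle is moved by more than 4 cm (distance of paddle from where it was at the start of the episode above 0.04 m).
It fails at once if the jar is moved by more than 3 cm or tipped over (distance of jar from where it was at the start of the episode above 0.03 m or angle between jar's own z axis and vertical above 0.5 rad).
It also fails if it takes over 50 s, if anything falls off the work surface, if the arm or the gripper's body presses on something with over 40 N, if the wrist force passes 120 N, or if a joint passes its speed limit or range.

## Robot

A 6-joint arm with a two-finger parallel gripper is mounted at the origin on the work surface. World frame = base frame: x ahead of the robot, y to its left, z up, the work surface at z = 0. Lengths are in m, angles in degrees, forces in N, time in s.
With the tool pointing down it reaches from about 0.325 to 0.775 m from the base axis. Payload 5.5 kg.
Tool frame: the origin (TCP) lies at the very end of the fingers, on their centre line; the grasp point (between the pads) lies 19 mm behind it; z points along the fingers, y is the direction in which the jaws open and shut (so a half turn about z gives the same grasp; the last joint's range is limited). The gripper opens to 88 mm and grips with 3 to 60 N. Pads are 20 mm wide; open, the fingers measure 115 mm over their backs; the gripper's body (75 mm by 178 mm) begins 61 mm behind the grasp point.
Start: joints at [62.069, 5.22, 70.514, -0, 104.267, -3.249], TCP at [0.251, 0.545, 0.223] pointing down, gripper open.
Joint ranges: [-164.24, 164.24], [-49.07, 125.15], [9.68, 141.18], [-86.29, 266.29], [3.28, 154.24], [-151.56, 151.56]. Speed limits (degrees/s): [147.25, 147.25, 172.46, 180, 180, 180].

## Interface

Orientations are given as a 3x3 rotation matrix whose columns are the frame's x, y, z axes.
In Python, from rig import env gives the robot as it stands.
- The arm moves only by the shell command python3 -m inch 'ROWS' [FORCE]. ROWS is JSON, a list of rows, each an object of numbers: "dx", "dy", "dz": the shift along the tool's x, y, z in mm; "wx", "wy", "wz": the turn, a rotation vector about the tool's x, y, z in rad; "grip": the opening, from 0 (shut) to 1 (fully open). A call has 1 to 12 rows; each row is the pose to reach, as a shift and turn from the pose measured when the call began, along the tool's axes at that moment; what a row does not reach only later rows make up. A row lasts 1/10 s, in which the tool goes at most 50 mm and 8.59 degrees, less where a joint would pass 70% of its speed; a pose out of reach is approached as far as the arm can. A call with a gripper value outside its range is refused whole. The fingers move at their own pace and stop on an object; FORCE is the grip in N (left out, the last holds). Time passes only in rows, so rows that repeat a pose let the fingers close. It gives the time, the measured TCP pose, the force and the opening at its end, in the units of the state.
- env.read_state(): the state, without advancing time (a new reading comes with each control period).
- env.capture(name): name is "scene" or "top" or "wrist"; returns (picture, depth): 400x640x3 uint8, blue, green, red; 400x640 float32, m along the optical axis (not along the pixel's ray), 0 where there is no reading.
- env.camera_info(name): a dict with "intrinsics" (3x3 intrinsics, pixels), "R" (3x3) and "t" (3): a world point X has camera coordinates R X + t. Camera axes: x right, y down, z forward; pixel columns grow to the right and rows downward; lengths in m; the calibration is good to about 2 mm. A picture is of the moment at which its call begins: read the wrist's pose just before it. camera_info takes no time and is no camera call; for the wrist camera it gives the pose at the moment of the call.
- env.job_done(): hands the job in, once; it reports no verdict.
Trained networks look in the newest picture that a camera, given by its name, has taken for a name from the list of things; names that differ only in an ending like _2 or _b are one class to them, and where a whole thing is asked for, a point or a joint stands for the part that bears it (a point fixed in the world has none). Each returns a list of dicts, best first, with "confidence" (0 to 1); they miss things now and then, are a little off and sometimes report something else, mostly with a low value. They report only what shows in the picture. A call takes as long as a camera call. They do not tell look-alikes from the thing itself.
- env.spot_in(camera, thing): "at" ([column, row] in pixels, amid what is visible of it).
- env.outline_of(camera, thing): "region" (400x640 bool, what is visible of it) and "at" ([column, row] in pixels, amid what is visible of it).
The state is a dict: "time": time; "joint_pos": joint angles; "qd": joint speeds; "joint_torque": joint torques, N m; "eef_pos": TCP position; "tool_rot": TCP orientation; "ft_force": force on the tool from outside, world axes, zero at the start; "moment": the same for the moment, N m; "grip_width": finger opening in m.
Only numpy, scipy, OpenCV 4.12 (cv2) and the standard library are available. Lean on these libraries where they do the work, as an engineer would, in place of code of your own. Each camera call takes 0.05 s, during which the arm holds its last target.

## Working session

There is one attempt and no reset: what is moved stays moved. The work goes in short steps, Python scripts to look and compute and a shell command to move; the robot and the scene stay as the last step left them, time stands still between calls to the robot, and variables do not carry over. Pictures are saved under pics/ and viewed, and the job is handed in when it is done.

```bash
ls; mkdir -p pics
python3 - <<'E'
from rig import env
import cv2,numpy as np
s=env.read_state();print(s)
for n in ["scene","top","wrist"]:
    p,d=env.capture(n);cv2.imwrite(f"pics/{n}0.png",p);np.save(f"pics/{n}0.npy",d)
    c=env.camera_info(n);print(n,c)
    for t in ["key","stand","unit","lock","bowl","jar","paddle"]:
        try:
            r=env.spot_in(n,t) if n=="top" else []
            for q in r: print(n,t,q)
        except Exception as e: print(t,e)
E
```

```text
pics
{'time': 0.0, 'joint_pos': array([ 6.20688954e+01,  5.26180299e+00,  7.05808991e+01,  2.06761813e-03,
        1.04265919e+02, -3.24930304e+00]), 'qd': array([ 0.01819707, -0.0133787 ,  0.05780489,  0.09432069, -0.0789031 ,
       -0.06971068]), 'joint_torque': array([-1.24033988e-05, -4.46454477e+01, -4.06444931e+01,  6.95607229e-02,
        2.93239590e-02, -1.49102229e-04]), 'eef_pos': array([0.25040772, 0.54492982, 0.22153018]), 'tool_rot': array([[-9.08644490e-01,  4.17569571e-01, -9.18905127e-04],
       [ 4.17570558e-01,  9.08642987e-01, -1.65856855e-03],
       [ 1.42388941e-04, -1.89075690e-03, -9.99998202e-01]]), 'ft_force': array([0.2629607 , 0.10188448, 0.35185306]), 'moment': array([0.0198119 , 0.03146219, 0.01566075]), 'grip_width': 0.08785170278796292}
scene {'intrinsics': array([[382.27329338,   0.        , 321.03634847],
       [  0.        , 382.27329338, 196.21253745],
       [  0.        ,   0.        ,   1.        ]]), 'R': array([[-0.81575676,  0.57831889, -0.00938947],
       [ 0.47536116,  0.66110332, -0.58049476],
       [-0.32950368, -0.47800592, -0.81420
[... 732 characters left out ...]
], 'confidence': 0.94}
top bowl {'at': [166.4, 197.0], 'confidence': 0.85}
top jar {'at': [286.8, 162.6], 'confidence': 0.61}
top jar {'at': [265.0, 181.8], 'confidence': 0.21}
top paddle {'at': [471.6, 194.4], 'confidence': 0.74}
top paddle {'at': [264.4, 184.2], 'confidence': 0.52}
wrist {'intrinsics': array([[331.83912054,   0.        , 326.48556157],
       [  0.        , 331.83912054, 200.43631221],
       [  0.        ,   0.        ,   1.        ]]), 'R': array([[ 4.16985421e-01,  9.08913174e-01,  1.28443232e-05],
       [ 8.72178565e-01, -4.00136527e-01,  2.81416612e-01],
       [ 2.55788406e-01, -1.17335422e-01, -9.59585687e-01]]), 't': array([-0.60008497, -0.0330917 ,  0.39154066])}
```

View pics/top0.png

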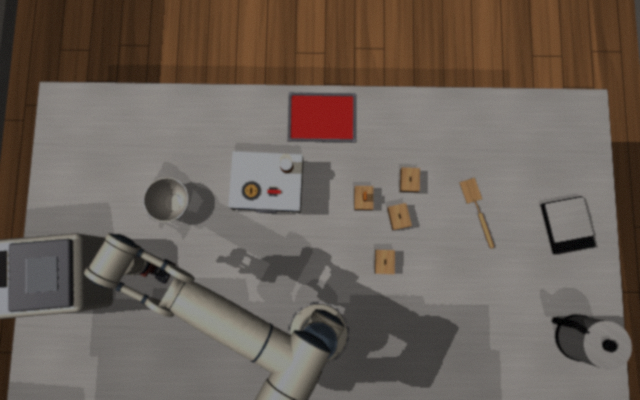

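View pics/scene0.png

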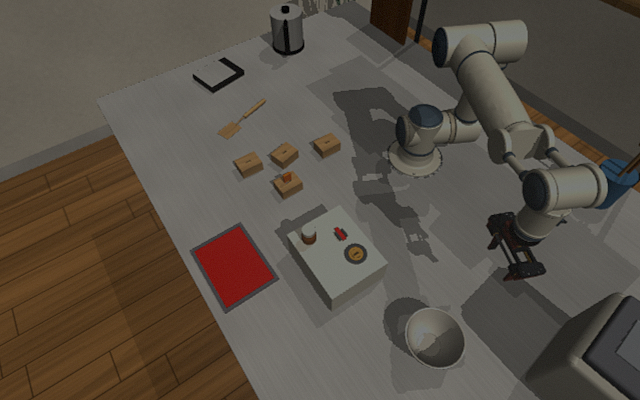

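View pics/wrist0.png

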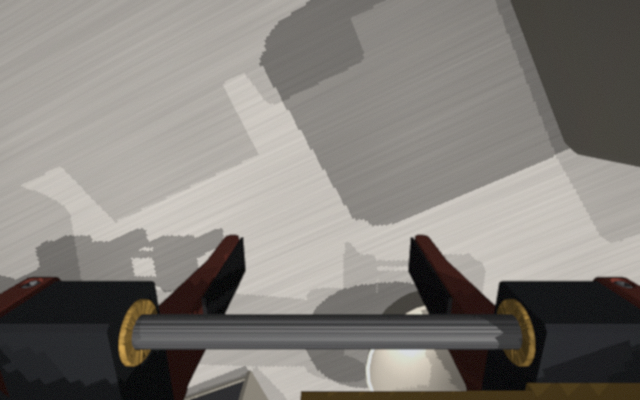

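The top view shows four stands. The leftmost, at (363,198), holds the orange key. The unit is at (267,182), with the lock ring at (251,190), the red bolt at (274,191) and the jar at (287,163). The bowl is at (166,200).

```bash
cat > h.py <<'E'
import numpy as np,cv2
from rig import env
def ray_z(ci,uv,z):
    K,R,t=ci["intrinsics"],ci["R"],ci["t"]
    C=-R.T@t; d=R.T@np.linalg.inv(K)@np.array([uv[0],uv[1],1.])
    return C+d*(z-C[2])/d[2]
def cloud(ci,d):
    K,R,t=ci["intrinsics"],ci["R"],ci["t"]
    v,u=np.mgrid[0:d.shape[0],0:d.shape[1]]
    P=np.stack([(u-K[0,2])/K[0,0]*d,(v-K[1,2])/K[1,1]*d,d],-1)
    return (P-t)@R
E
python3 - <<'E'
from h import *
for n in ["top","scene"]:
    p=cv2.imread(f"pics/{n}0.png");d=np.load(f"pics/{n}0.npy");ci=env.camera_info(n);W=cloud(ci,d)
    hsv=cv2.cvtColor(p,cv2.COLOR_BGR2HSV)
    x,y,z=W[...,0],W[...,1],W[...,2]
    # unit top
    def rect(m,nm):
        P=W[m][:,:2].astype(np.float32)
        r=cv2.minAreaRect(P*1000);print(n,nm,len(P),np.round(r[0],1),np.round(r[1],1),round(r[2],1),"z",np.median(z[m]).round(4))
    reg=(x>.2)&(x<.8)&(d>0)
    rect(reg&(abs(z-.12)<.008)&(y>-.02)&(y<.3),"unit")
    m=reg&(abs(z-.045)<.008)
    nl,l,st,c=cv2.connectedComponentsWithStats(m.astype(np.uint8))
    for i in range(1,nl):
        if st[i,4]>60: rect(l==i,"stand%s"%c[i].round())
    m=reg&(z>.055)&(y<0)&(y>-.2); 
    if m.sum()>3: rect(m,"key"); print(W[m].mean(0),z[m].max())
    cv2.imwrite(f"pics/{n}0z.png",cv2.resize(p[140:300,220:440] if n=="top" else p[120:300,220:400],None,fx=3.6 if n=="top" else 3.3,fy=3.6 if n=="top" else 3.3,interpolation=cv2.INTER_CUBIC))
E
```

```text
top unit 3039 [555.6 187.9] [228.9 211.2] 88.1 z 0.1194
top stand[410. 179.] 371 [ 584.3 -341.7] [70.6 90.7] 89.1 z 0.0434
top stand[162. 197.] 220 [491.7 590.9] [116.4 141.5] 55.0 z 0.0446
top stand[363. 197.] 366 [ 510.2 -163.4] [65.9 90.5] 89.9 z 0.0439
top stand[400. 216.] 397 [ 441.1 -300.4] [90.5 71.4] 13.8 z 0.0439
top stand[559. 210.] 130 [ 475.5 -903.5] [102.4  59. ] 74.3 z 0.04
top stand[579. 220.] 202 [ 439.1 -981.6] [133.   81.6] 3.4 z 0.0398
top stand[560. 228.] 147 [ 407.2 -910.5] [100.   77.1] 9.3 z 0.0394
top stand[385. 261.] 407 [ 268.2 -244. ] [71.  89.5] 88.7 z 0.0432
top key 35 [ 500.7 -157.5] [22.4 51. ] 55.5 z 0.0882
[ 0.50857076 -0.16274641  0.08401528] 0.10042544730024512
scene unit 3888 [553.9 187.5] [228.7 212.5] 88.7 z 0.1193
scene stand[113.   8.] 157 [  643.1 -1817.1] [ 37.3 310.9] 88.8 z 0.0445
scene stand[217.  72.] 215 [ 436.2 -940.2] [144.7 153.5] 7.7 z 0.0391
scene stand[327. 142.] 294 [ 268.  -242.8] [75.  90.9] 88.5 z 0.0437
scene stand[284. 152.] 314 [ 439.2 -298.4] [92.6 74.7] 12.8 z 0.0436
scene stand[248. 162.] 323 [ 583.  -340.8] [75. 91.] 88.9 z 0.0433
scene stand[288. 183.] 308 [ 508.9 -161.5] [73.5 91.2] 88.0 z 0.0443
scene stand[329. 293.] 98 [650.8 264. ] [ 80.3 196.4] 26.0 z 0.0455
scene stand[437. 335.] 404 [478.7 576.6] [133.1 140.8] 5.9 z 0.0433
scene stand[538. 376.] 136 [285.5 801. ] [159.5  57.5] 32.7 z 0.0449
scene key 63 [ 509.6 -163.2] [31.3 15.8] 6.9 z 0.0772
[ 0.50989626 -0.15991079  0.07656742] 0.09266785677793254
```

View pics/top0z.png

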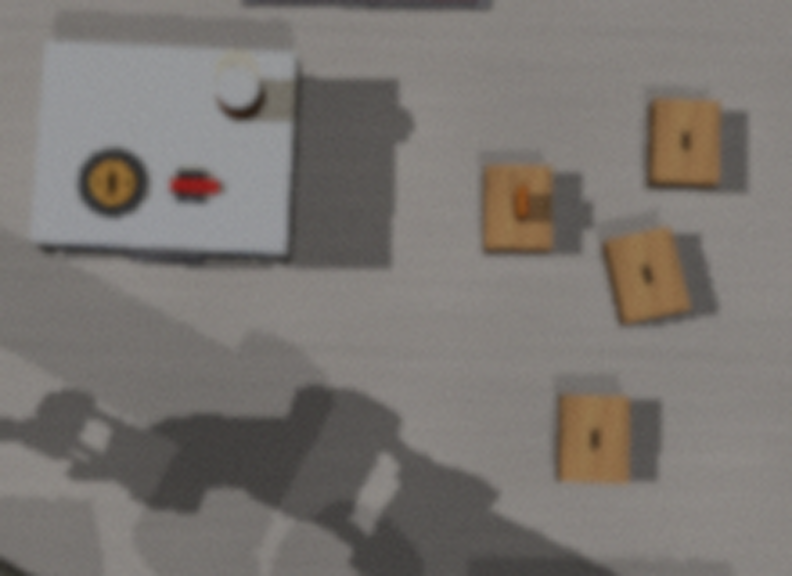

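View pics/scene0z.png

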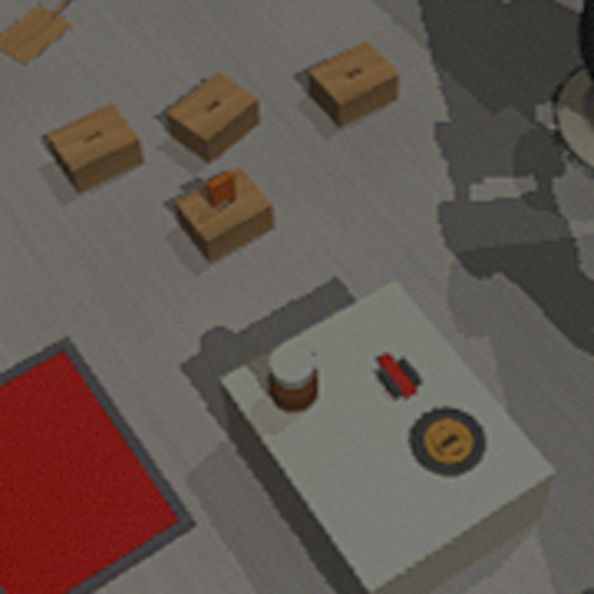

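```bash
python3 -m inch '[{"dx":-45,"dy":-21,"dz":-40,"wz":-0.14,"grip":1},{"dx":-90,"dy":-42,"dz":-50,"wz":-0.28,"grip":1},{"dx":-135,"dy":-63,"dz":-50,"wz":-0.431,"grip":1},{"dx":-180,"dy":-84,"dz":-50,"wz":-0.431,"grip":1},{"dx":-225,"dy":-105,"dz":-50,"wz":-0.431,"grip":1},{"dx":-270,"dy":-126,"dz":-50,"wz":-0.431,"grip":1},{"dx":-315,"dy":-147,"dz":-50,"wz":-0.431,"grip":1},{"dx":-350,"dy":-162,"dz":-50,"wz":-0.431,"grip":1},{"dx":-370,"dy":-171,"dz":-50,"wz":-0.431,"grip":1},{"dx":-370,"dy":-171,"dz":-50,"wz":-0.431,"grip":1}]'
python3 - <<'E'
from h import *
s=env.read_state();print(s["time"],s["eef_pos"],s["tool_rot"].round(4),s["qd"].round(1))
ci=env.camera_info("wrist");p,d=env.capture("wrist");cv2.imwrite("pics/w1.png",p);np.savez("pics/w1.npz",d=d,**ci)
W=cloud(ci,d);print(W[200,320])
E
```

```text
0.5 [0.25055034 0.54519179 0.22259736] [[-9.087e-01  4.176e-01 -0.000e+00]
 [ 4.176e-01  9.087e-01 -1.000e-04]
 [ 0.000e+00 -1.000e-04 -1.000e+00]] [ 0.1  0.1 -0.  -0.1  0.1  0. ]
[ 2.77861296e-01  5.24117364e-01 -2.20840545e-04]invalid input
```

View pics/w1.png

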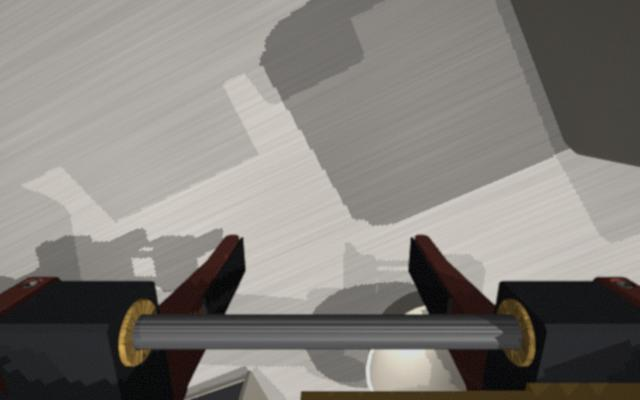

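The call was refused as invalid input and the picture is unchanged. I'll try again with all the keys present.

```bash
python3 -m inch '[{"dx":-45,"dy":-21,"dz":-40,"wx":0,"wy":0,"wz":-0.14,"grip":1}]'; python3 -m inch --help | head -30
```

```text
time: 0.65
eef_pos: [0.273, 0.516, 0.2484]
tool_rot: [[-0.96, 0.281, -0.006], [0.281, 0.96, -0.007], [0.004, -0.009, -1.0]]
ft_force: [1.1, 0.1, -0.7]
grip_width: 0.0875invalid input: not JSON, or not a number
```

```bash
python3 -m inch '[{"dx":-40,"dy":-26,"dz":-10,"wx":0,"wy":0,"wz":-0.14,"grip":1},{"dx":-80,"dy":-52,"dz":-22,"wx":0,"wy":0,"wz":-0.285,"grip":1},{"dx":-120,"dy":-78,"dz":-22,"wx":0,"wy":0,"wz":-0.285,"grip":1},{"dx":-160,"dy":-104,"dz":-22,"wx":0,"wy":0,"wz":-0.285,"grip":1},{"dx":-200,"dy":-130,"dz":-22,"wx":0,"wy":0,"wz":-0.285,"grip":1},{"dx":-240,"dy":-156,"dz":-22,"wx":0,"wy":0,"wz":-0.285,"grip":1},{"dx":-280,"dy":-182,"dz":-22,"wx":0,"wy":0,"wz":-0.285,"grip":1},{"dx":-311,"dy":-202,"dz":-22,"wx":0,"wy":0,"wz":-0.285,"grip":1},{"dx":-311,"dy":-202,"dz":-22,"wx":0,"wy":0,"wz":-0.285,"grip":1},{"dx":-311,"dy":-202,"dz":-22,"wx":0,"wy":0,"wz":-0.285,"grip":1}]'
python3 - <<'E'
from h import *
s=env.read_state();print(s["time"],s["eef_pos"],s["tool_rot"].round(4),s["qd"].round(1))
ci=env.camera_info("wrist");p,d=env.capture("wrist");cv2.imwrite("pics/w1.png",p);np.savez("pics/w1.npz",d=d,**ci)
W=cloud(ci,d);print(W[200,320])
E
```

```text
time: 1.65
eef_pos: [0.515, 0.2343, 0.2708]
tool_rot: [[-1.0, 0.002, -0.007], [0.002, 1.0, -0.007], [0.007, -0.007, -1.0]]
ft_force: [-0.0, 0.0, -0.1]
grip_width: 0.0877
1.65 [0.51497711 0.23425318 0.27080491] [[-1.      0.0022 -0.0067]
 [ 0.0022  1.     -0.0071]
 [ 0.0067 -0.0071 -1.    ]] [ 2.2 -0.6  0.3  0.3  0.1  0.1]
[0.52561211 0.2276739  0.12367298]
```

View pics/w1.png

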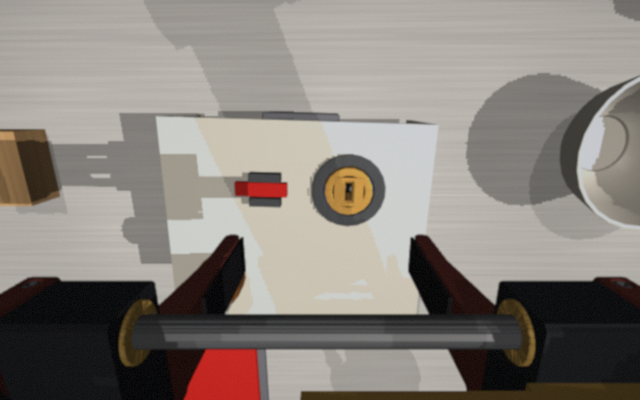

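The wrist view shows the lock cylinder at (349,190) with its keyway running along image rows, the red bolt at (262,189) and the unit's top surface.

```bash
cat > lock.py <<'E'
from h import *
import sys
def run(f):
    p=cv2.imread(f"pics/{f}.png");z=np.load(f"pics/{f}.npz");ci={k:z[k] for k in("intrinsics","R","t")};d=z["d"]
    W=cloud(ci,d)
    hsv=cv2.cvtColor(p,cv2.COLOR_BGR2HSV)
    top=(abs(W[...,2]-.12)<.006)&(d>0)
    br=(hsv[...,0]>12)&(hsv[...,0]<32)&(hsv[...,1]>110)&(hsv[...,2]>60)&(abs(W[...,2]-.124)<.008)
    n,l,st,c=cv2.connectedComponentsWithStats(br.astype(np.uint8))
    i=1+np.argmax(st[1:,4]);m=(l==i).astype(np.uint8)
    cs,_=cv2.findContours(m,cv2.RETR_EXTERNAL,cv2.CHAIN_APPROX_NONE)
    ct=max(cs,key=cv2.contourArea);hull=cv2.convexHull(ct).reshape(-1,2)
    Pw=np.array([ray_z(ci,q,.126) for q in hull])[:,:2]*1000
    (cx,cy),r=cv2.minEnclosingCircle(Pw.astype(np.float32))
    A=np.c_[2*Pw,np.ones(len(Pw))];s=np.linalg.lstsq(A,(Pw**2).sum(1),rcond=None)[0]
    print("brass",st[i],"fit centre",s[:2].round(1),"r",np.sqrt(s[2]+s[0]**2+s[1]**2).round(1),"encl",cx,cy,r)
    print("z brass",np.median(W[...,2][m>0]))
    # ring: dark within 45mm
    gr=cv2.cvtColor(p,cv2.COLOR_BGR2GRAY)
    rr=np.hypot(W[...,0]*1000-s[0],W[...,1]*1000-s[1])
    print("unit z",np.median(W[...,2][(rr>40)&(rr<60)]))
    dk=((rr<45)&(gr<95)|(rr<30)).astype(np.uint8)
    cs,_=cv2.findContours(dk,cv2.RETR_EXTERNAL,cv2.CHAIN_APPROX_NONE);ct=max(cs,key=cv2.contourArea).reshape(-1,2)
    Pw=np.array([ray_z(ci,q,.124) for q in cv2.convexHull(ct).reshape(-1,2)])[:,:2]*1000
    A=np.c_[2*Pw,np.ones(len(Pw))];t=np.linalg.lstsq(A,(Pw**2).sum(1),rcond=None)[0]
    print("ring",t[:2].round(1),"r",np.sqrt(t[2]+t[0]**2+t[1]**2).round(1))
    # keyway: dark inside r<15
    kw=(rr<14)&(gr<70)
    v,u=np.nonzero(kw)
    Pk=np.array([ray_z(ci,q,.126) for q in zip(u,v)])[:,:2]*1000
    q=cv2.minAreaRect(Pk.astype(np.float32));print("keyway dark",len(Pk),q)
    u0,v0=c[i].astype(int);cv2.imwrite(f"pics/{f}z.png",cv2.resize(p[v0-50:v0+50,u0-60:u0+60],None,fx=5,fy=5,interpolation=cv2.INTER_NEAREST))
run(sys.argv[1])
p=cv2.imread("pics/w1.png")
E
python3 lock.py w1
python3 - <<'E'
from h import *
f="w1";p=cv2.imread(f"pics/{f}.png");z=np.load(f"pics/{f}.npz");d=z["d"];W=cloud(z,d)
# unit edges at z .12: front edge (row~118) between u 160..436 by depth
for us in [170,200,230,350,380,400,425]:
    col=W[:,us,2];v=np.nonzero((abs(col-.12)<.006))[0].min();print("front",us,v,ray_z(z,(us,v),.12)[:2].round(4))
for vs in [130,150,170,190,210]:
    row=W[vs,:,2];u=np.nonzero((abs(row-.12)<.006))[0];print("side",vs,u.min(),u.max(),ray_z(z,(u.min(),vs),.12)[:2].round(4),ray_z(z,(u.max(),vs),.12)[:2].round(4))
hsv=cv2.cvtColor(p,cv2.COLOR_BGR2HSV);m=((hsv[...,0]<8)|(hsv[...,0]>172))&(hsv[...,1]>150)&(W[...,2]>.1);m[:, :200]=0;m[230:]=0
v,u=np.nonzero(m);print("bolt",ray_z(z,(u.mean(),v.mean()),.128).round(4))
E
```

```text
brass [ 325  167   47   48 1700] fit centre [515.8 254.8] r 23.4 encl 515.861572265625 254.85513305664062 23.798513412475586
z brass 0.12555464380022388
unit z 0.36767113026344284
ring [755.8 341.3] r 185.4
keyway dark 84 ((516.0204467773438, 255.06886291503906), (15.79035472869873, 4.795701026916504), 0.8434017300605774)
front 170 117 [0.4473 0.09  ]
front 200 117 [0.4473 0.1177]
front 230 118 [0.4483 0.1453]
front 350 122 [0.452  0.2557]
front 380 123 [0.4529 0.2833]
front 400 124 [0.4538 0.3018]
front 425 124 [0.4538 0.3248]
side 130 157 437 [0.459  0.0764] [0.4593 0.3363]
side 150 159 434 [0.4776 0.0756] [0.4777 0.3351]
side 170 162 432 [0.4967 0.0758] [0.4968 0.3349]
side 190 164 430 [0.5166 0.075 ] [0.5165 0.3346]
side 210 166 427 [0.5371 0.0742] [0.5369 0.3334]
bolt [0.5138 0.1718 0.128 ]
```

View pics/w1z.png

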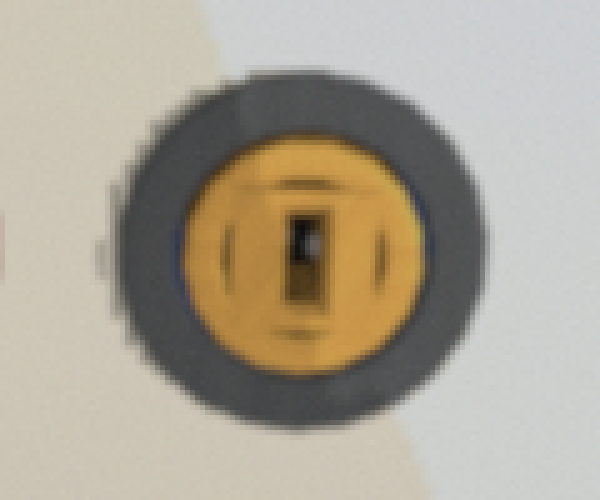

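Lock measured at (0.5158, 0.2549) with unit yaw about -1.6°. The brass radius of 23.4 mm and height of 125.6 mm match the given sizes. Next I'll move over the key.

```bash
python3 -m inch '[{"dx":1,"dy":-40,"dz":0,"wx":-0.007,"wy":-0.007,"wz":0,"grip":1},{"dx":2,"dy":-85,"dz":0,"wx":-0.007,"wy":-0.007,"wz":0,"grip":1},{"dx":2,"dy":-130,"dz":0,"wx":-0.007,"wy":-0.007,"wz":0,"grip":1},{"dx":3,"dy":-175,"dz":0,"wx":-0.007,"wy":-0.007,"wz":0,"grip":1},{"dx":3,"dy":-220,"dz":0,"wx":-0.007,"wy":-0.007,"wz":0,"grip":1},{"dx":4,"dy":-265,"dz":10,"wx":-0.007,"wy":-0.007,"wz":0,"grip":1},{"dx":4,"dy":-310,"dz":30,"wx":-0.007,"wy":-0.007,"wz":0,"grip":1},{"dx":5,"dy":-350,"dz":50,"wx":-0.007,"wy":-0.007,"wz":0,"grip":1},{"dx":5,"dy":-385,"dz":60,"wx":-0.007,"wy":-0.007,"wz":0,"grip":1},{"dx":5,"dy":-396,"dz":70,"wx":-0.007,"wy":-0.007,"wz":0,"grip":1},{"dx":5,"dy":-396,"dz":70,"wx":-0.007,"wy":-0.007,"wz":0,"grip":1},{"dx":5,"dy":-396,"dz":70,"wx":-0.007,"wy":-0.007,"wz":0,"grip":1}]'
python3 - <<'E'
from h import *
s=env.read_state();print(s["time"],s["eef_pos"],s["tool_rot"].round(4),s["qd"].round(1))
ci=env.camera_info("wrist");p,d=env.capture("wrist");cv2.imwrite("pics/w2.png",p);np.savez("pics/w2.npz",d=d,**ci)
W=cloud(ci,d)
hsv=cv2.cvtColor(p,cv2.COLOR_BGR2HSV)
m=(hsv[...,0]<20)&(hsv[...,1]>190)&(hsv[...,2]>90)&(abs(W[...,0]-.509)<.05)&(abs(W[...,1]+.162)<.05)&(W[...,2]>.05)
print(m.sum(),W[m].mean(0),np.percentile(W[m],[5,50,95],axis=0))
v,u=np.nonzero(m);print(u.min(),u.max(),v.min(),v.max())
t=m&(W[...,2]>.088);print(t.sum(),W[t].mean(0));print(cv2.minAreaRect((W[t][:,:2]*1000).astype(np.float32)))
st=(abs(W[...,2]-.045)<.004)&(abs(W[...,0]-.509)<.08)&(abs(W[...,1]+.162)<.07)
print("stand",cv2.minAreaRect((W[st][:,:2]*1000).astype(np.float32)),np.median(W[st][:,2]))
E
```

```text
time: 2.9
eef_pos: [0.5091, -0.1597, 0.2042]
tool_rot: [[-1.0, -0.001, 0.001], [-0.001, 1.0, 0.001], [-0.001, 0.001, -1.0]]
ft_force: [0.4, -0.2, 0.5]
grip_width: 0.0881
2.9 [ 0.50912887 -0.15968554  0.2042387 ] [[-1.0e+00 -1.1e-03  1.0e-03]
 [-1.1e-03  1.0e+00  8.0e-04]
 [-1.0e-03  8.0e-04 -1.0e+00]] [ 0.8 -0.6 -1.  -0.1  0.1 -0.2]
542 [ 0.50376338 -0.15715709  0.1429087 ] [[ 0.48823236 -0.16867853  0.07240418]
 [ 0.50277855 -0.16354975  0.09140977]
 [ 0.52169341 -0.11384306  0.31114343]]
315 466 173 391
479 [ 0.50502929 -0.15618436  0.15197634]
((505.1223449707031, -142.0901336669922), (36.1223258972168, 56.066890716552734), 4.137689590454102)
stand ((510.13067626953125, -164.86000061035156), (70.10562896728516, 90.50737762451172), 89.87178039550781) 0.0453683737686985
```

View pics/w2.png

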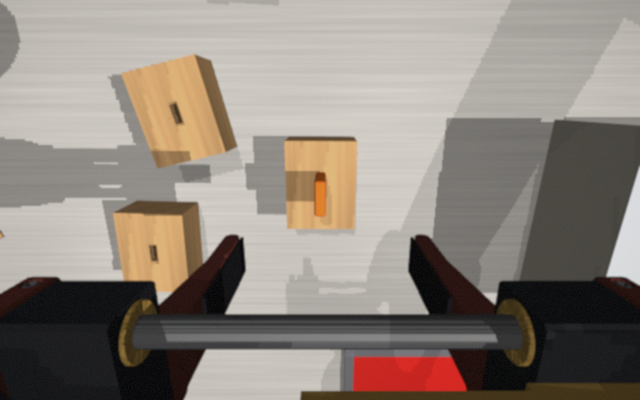

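The key bow shows at (320,195), standing in its block at (320,184).

Run:
```python
from h import *
f="w2";p=cv2.imread(f"pics/{f}.png");z=np.load(f"pics/{f}.npz");d=z["d"];W=cloud(z,d)
hsv=cv2.cvtColor(p,cv2.COLOR_BGR2HSV)
t=(W[...,2]>.082)&(W[...,2]<.1)&(hsv[...,1]>150)
print(t.sum(),W[t].mean(0),np.median(W[t],0),cv2.minAreaRect((W[t][:,:2]*1000).astype(np.float32)))
v,u=np.nonzero(t);Q=np.array([ray_z(z,q,.091) for q in zip(u,v)]);print(Q.mean(0),cv2.minAreaRect((Q[:,:2]*1000).astype(np.float32)))
cv2.imwrite("pics/w2z.png",cv2.resize(p[130:240,260:380],None,fx=5,fy=5,interpolation=cv2.INTER_NEAREST))
```

```text
433 [ 0.50846406 -0.1648073   0.09070652] [ 0.508274   -0.16448492  0.0909462 ] ((509.4547424316406, -164.9551239013672), (31.0897159576416, 9.674626350402832), 0.0009095579735003412)
[ 0.50839729 -0.16480187  0.091     ] ((508.5919494628906, -164.927978515625), (32.30848693847656, 9.613088607788086), 0.028117896988987923)
```

View pics/w2z.png

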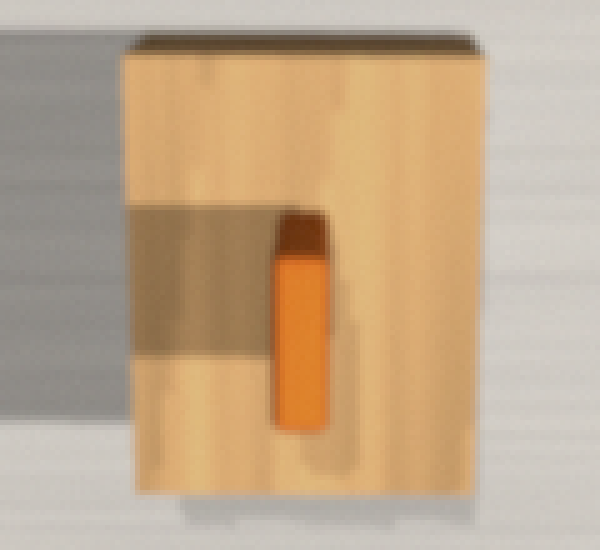

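```bash
python3 -m inch '[{"dx":0,"dy":-5,"dz":30,"wx":0,"wy":0,"wz":0.001,"grip":1},{"dx":0,"dy":-5,"dz":70,"wx":0,"wy":0,"wz":0.001,"grip":1},{"dx":0,"dy":-5,"dz":105,"wx":0,"wy":0,"wz":0.001,"grip":1},{"dx":0,"dy":-5,"dz":130,"wx":0,"wy":0,"wz":0.001,"grip":1},{"dx":0,"dy":-5,"dz":143,"wx":0,"wy":0,"wz":0.001,"grip":1},{"dx":0,"dy":-5,"dz":149,"wx":0,"wy":0,"wz":0.001,"grip":0.6},{"dx":0,"dy":-5,"dz":149,"wx":0,"wy":0,"wz":0.001,"grip":0.4}]' 40
python3 - <<'E'
from h import *
s=env.read_state();print(s["time"],s["eef_pos"],s["tool_rot"].round(4),s["grip_width"],s["ft_force"])
p,d=env.capture("wrist");cv2.imwrite("pics/w3.png",p)
E
```

```text
time: 3.65
eef_pos: [0.5101, -0.1639, 0.0564]
tool_rot: [[-1.0, -0.002, 0.003], [-0.002, 1.0, 0.0], [-0.003, 0.0, -1.0]]
ft_force: [-0.3, -0.3, 0.5]
grip_width: 0.0751
3.65 [ 0.51011855 -0.16394723  0.05640523] [[-1.0e+00 -1.7e-03  2.6e-03]
 [-1.7e-03  1.0e+00  1.0e-04]
 [-2.6e-03  1.0e-04 -1.0e+00]] 0.07512249204271389 [-0.28195841 -0.29499266  0.50885987]
```

View pics/w3.png

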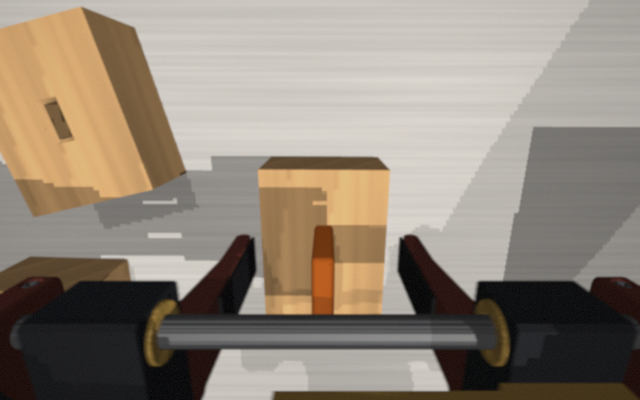

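```bash
python3 -m inch '[{"dx":1,"dy":-1,"dz":1,"wx":0,"wy":0.0025,"wz":0.002,"grip":0.35},{"dx":1,"dy":-1,"dz":1,"wx":0,"wy":0.0025,"wz":0.002,"grip":0.2},{"dx":1,"dy":-1,"dz":1,"wx":0,"wy":0.0025,"wz":0.002,"grip":0},{"dx":1,"dy":-1,"dz":1,"wx":0,"wy":0.0025,"wz":0.002,"grip":0},{"dx":1,"dy":-1,"dz":1,"wx":0,"wy":0.0025,"wz":0.002,"grip":0},{"dx":1,"dy":-1,"dz":1,"wx":0,"wy":0.0025,"wz":0.002,"grip":0},{"dx":1,"dy":-1,"dz":1,"wx":0,"wy":0.0025,"wz":0.002,"grip":0},{"dx":1,"dy":-1,"dz":1,"wx":0,"wy":0.0025,"wz":0.002,"grip":0},{"dx":1,"dy":-1,"dz":1,"wx":0,"wy":0.0025,"wz":0.002,"grip":0},{"dx":1,"dy":-1,"dz":1,"wx":0,"wy":0.0025,"wz":0.002,"grip":0}]' 45
python3 - <<'E'
from h import *
s=env.read_state();print(s["time"],s["eef_pos"],s["tool_rot"].round(4),s["grip_width"],s["ft_force"])
E
```

```text
time: 4.7
eef_pos: [0.5094, -0.1653, 0.0562]
tool_rot: [[-1.0, 0.001, 0.001], [0.001, 1.0, -0.0], [-0.001, -0.0, -1.0]]
ft_force: [0.2, 0.2, 0.1]
grip_width: 0.0103
4.7 [ 0.50943301 -0.16531207  0.05615344] [[-1.0e+00  6.0e-04  1.1e-03]
 [ 6.0e-04  1.0e+00 -3.0e-04]
 [-1.1e-03 -3.0e-04 -1.0e+00]] 0.010284923732399703 [0.16985963 0.20984222 0.12310572]
```

```bash
python3 -m inch '[{"dx":0,"dy":0,"dz":-10,"wx":0,"wy":0,"wz":0,"grip":0},{"dx":0,"dy":0,"dz":-25,"wx":0,"wy":0,"wz":0,"grip":0},{"dx":0,"dy":0,"dz":-45,"wx":0,"wy":0,"wz":0,"grip":0},{"dx":0,"dy":0,"dz":-80,"wx":0,"wy":0,"wz":0,"grip":0},{"dx":0,"dy":0,"dz":-115,"wx":0,"wy":0,"wz":0,"grip":0},{"dx":0,"dy":0,"dz":-150,"wx":0,"wy":0,"wz":0,"grip":0},{"dx":0,"dy":0,"dz":-185,"wx":0,"wy":0,"wz":0,"grip":0},{"dx":0,"dy":0,"dz":-204,"wx":0,"wy":0,"wz":0,"grip":0},{"dx":0,"dy":0,"dz":-204,"wx":0,"wy":0,"wz":0,"grip":0}]'
python3 - <<'E'
from h import *
s=env.read_state();print(s["time"],s["eef_pos"],s["tool_rot"].round(4),s["grip_width"],s["ft_force"])
ci=env.camera_info("wrist");p,d=env.capture("wrist");cv2.imwrite("pics/w4.png",p);np.savez("pics/w4.npz",d=d,**ci)
E
```

```text
time: 5.6
eef_pos: [0.5102, -0.1656, 0.2657]
tool_rot: [[-1.0, 0.001, 0.009], [0.001, 1.0, -0.003], [-0.009, -0.003, -1.0]]
ft_force: [-0.3, 0.4, -0.6]
grip_width: 0.0098
5.6 [ 0.51018399 -0.16560342  0.26573593] [[-1.0e+00  6.0e-04  9.0e-03]
 [ 5.0e-04  1.0e+00 -3.4e-03]
 [-9.0e-03 -3.4e-03 -1.0e+00]] 0.009843834140282191 [-0.3432355   0.42057898 -0.58281307]
```

View pics/w4.png

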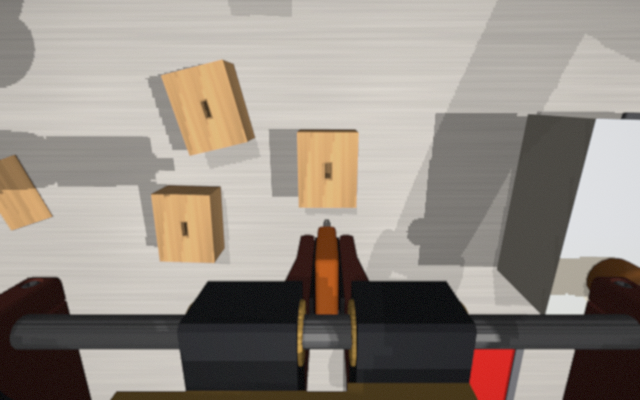

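```bash
python3 -m inch '[{"dx":-1,"dy":35,"dz":0,"wx":-0.003,"wy":0.009,"wz":0.01,"grip":0},{"dx":-1,"dy":75,"dz":0,"wx":-0.003,"wy":0.009,"wz":0.02,"grip":0},{"dx":-2,"dy":115,"dz":0,"wx":-0.003,"wy":0.009,"wz":0.028,"grip":0},{"dx":-2,"dy":155,"dz":0,"wx":-0.003,"wy":0.009,"wz":0.028,"grip":0},{"dx":-3,"dy":195,"dz":0,"wx":-0.003,"wy":0.009,"wz":0.028,"grip":0},{"dx":-3,"dy":235,"dz":0,"wx":-0.003,"wy":0.009,"wz":0.028,"grip":0},{"dx":-4,"dy":275,"dz":0,"wx":-0.003,"wy":0.009,"wz":0.028,"grip":0},{"dx":-5,"dy":315,"dz":0,"wx":-0.003,"wy":0.009,"wz":0.028,"grip":0},{"dx":-5,"dy":355,"dz":0,"wx":-0.003,"wy":0.009,"wz":0.028,"grip":0},{"dx":-5.6,"dy":390,"dz":0,"wx":-0.003,"wy":0.009,"wz":0.028,"grip":0},{"dx":-5.6,"dy":412,"dz":0,"wx":-0.003,"wy":0.009,"wz":0.028,"grip":0},{"dx":-5.6,"dy":420,"dz":10,"wx":-0.003,"wy":0.009,"wz":0.028,"grip":0}]'
python3 - <<'E'
from h import *
s=env.read_state();print(s["time"],s["eef_pos"],s["tool_rot"].round(4),s["grip_width"],s["ft_force"],s["joint_pos"].round(1))
E
```

```text
time: 6.85
eef_pos: [0.5152, 0.2566, 0.251]
tool_rot: [[-1.0, 0.026, -0.004], [0.026, 1.0, 0.001], [0.004, 0.001, -1.0]]
ft_force: [0.8, 0.0, -0.6]
grip_width: 0.0099
6.85 [0.51515927 0.25657278 0.251019  ] [[-0.9997  0.0259 -0.0043]
 [ 0.0259  0.9997  0.0012]
 [ 0.0043  0.0011 -1.    ]] 0.009881728003638112 [ 0.78633529  0.01969782 -0.55450065] [ 23.    2.   70.9   0.2 107.2 -65.5]
```

```bash
python3 -m inch '[{"dx":-0.9,"dy":-1.9,"dz":20,"wx":0.001,"wy":-0.004,"wz":0.002,"grip":0},{"dx":-0.9,"dy":-1.9,"dz":45,"wx":0.001,"wy":-0.004,"wz":0.002,"grip":0},{"dx":-0.9,"dy":-1.9,"dz":60,"wx":0.001,"wy":-0.004,"wz":0.002,"grip":0},{"dx":-0.9,"dy":-1.9,"dz":66,"wx":0.001,"wy":-0.004,"wz":0.002,"grip":0},{"dx":-0.9,"dy":-1.9,"dz":66,"wx":0.001,"wy":-0.004,"wz":0.002,"grip":0},{"dx":-0.9,"dy":-1.9,"dz":66,"wx":0.001,"wy":-0.004,"wz":0.002,"grip":0}]'
python3 - <<'E'
from h import *
s=env.read_state();print(s["time"],s["eef_pos"],s["tool_rot"].round(4),s["grip_width"],s["ft_force"])
ci=env.camera_info("wrist");p,d=env.capture("wrist");cv2.imwrite("pics/w5.png",p);np.savez("pics/w5.npz",d=d,**ci)
print(ci["R"].T@-ci["t"])
cv2.imwrite("pics/w5z.png",cv2.resize(p[130:290,240:430],None,fx=4,fy=3.7,interpolation=cv2.INTER_CUBIC))
E
python3 lock.py w5
```

```text
time: 7.45
eef_pos: [0.5161, 0.2545, 0.186]
tool_rot: [[-1.0, 0.028, 0.001], [0.028, 1.0, 0.001], [-0.001, 0.001, -1.0]]
ft_force: [-0.6, 0.2, -0.4]
grip_width: 0.0097
7.45 [0.51609442 0.25449564 0.18601616] [[-9.996e-01  2.840e-02  1.000e-03]
 [ 2.840e-02  9.996e-01  6.000e-04]
 [-1.000e-03  6.000e-04 -1.000e+00]] 0.009682844718208147 [-0.62372132  0.15315564 -0.42033408]
[0.43726539 0.25722523 0.34838619]
brass [ 294  186   64   51 2308] fit centre [515.1 254.7] r 22.9 encl 515.6429443359375 254.78318786621094 23.698596954345703
z brass 0.12566846809036297
unit z 0.27733757946453236
ring [629.8 239.2] r 141.0
keyway dark 1839 ((588.7094116210938, 254.44210815429688), (43.29212951660156, 160.90878295898438), 87.12230682373047)
```

View pics/w5z.png

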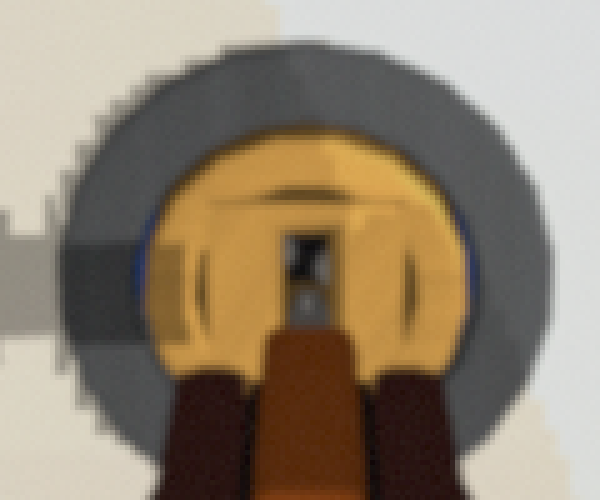

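The blade tip sits centred over the keyway, at about column 310 in the zoom, so I'll descend.

```bash
python3 -m inch '[{"dx":0,"dy":0.2,"dz":8,"wx":0,"wy":0.001,"wz":0,"grip":0},{"dx":0,"dy":0.2,"dz":16,"wx":0,"wy":0.001,"wz":0,"grip":0},{"dx":0,"dy":0.2,"dz":21,"wx":0,"wy":0.001,"wz":0,"grip":0},{"dx":0,"dy":0.2,"dz":25,"wx":0,"wy":0.001,"wz":0,"grip":0},{"dx":0,"dy":0.2,"dz":29,"wx":0,"wy":0.001,"wz":0,"grip":0},{"dx":0,"dy":0.2,"dz":30,"wx":0,"wy":0.001,"wz":0,"grip":0},{"dx":0,"dy":0.2,"dz":30,"wx":0,"wy":0.001,"wz":0,"grip":0}]'
python3 - <<'E'
from h import *
s=env.read_state();print(s["time"],s["eef_pos"],s["tool_rot"].round(4),s["ft_force"],s["moment"])
ci=env.camera_info("wrist");p,d=env.capture("wrist");cv2.imwrite("pics/w6.png",p)
cv2.imwrite("pics/w6z.png",cv2.resize(p[130:290,240:430],None,fx=4,fy=3.7,interpolation=cv2.INTER_CUBIC))
E
```

```text
time: 8.2
eef_pos: [0.5162, 0.2548, 0.1562]
tool_rot: [[-1.0, 0.028, 0.0], [0.028, 1.0, 0.001], [-0.0, 0.001, -1.0]]
ft_force: [0.0, -0.3, -0.4]
grip_width: 0.0093
8.2 [0.51621519 0.25480242 0.15621711] [[-9.996e-01  2.830e-02  3.000e-04]
 [ 2.830e-02  9.996e-01  7.000e-04]
 [-3.000e-04  7.000e-04 -1.000e+00]] [ 0.00790524 -0.25238992 -0.36393515] [-0.08357298  0.01608287  0.05573013]
```

View pics/w6z.png

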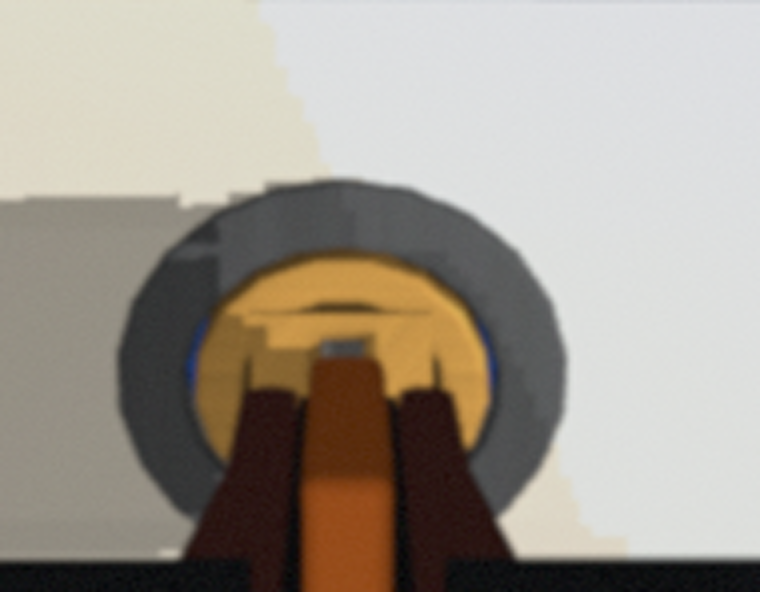

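The blade is in the keyway with no contact force. Next I'll push past the pins with small wiggles.

```bash
python3 -m inch '[{"dx":0,"dy":0,"dz":3,"wx":0,"wy":0,"wz":0.03,"grip":0},{"dx":0,"dy":0,"dz":6,"wx":0,"wy":0,"wz":-0.03,"grip":0},{"dx":0,"dy":0,"dz":9,"wx":0,"wy":0,"wz":0.03,"grip":0},{"dx":0,"dy":0,"dz":12,"wx":0,"wy":0,"wz":-0.03,"grip":0},{"dx":0,"dy":0,"dz":15,"wx":0,"wy":0,"wz":0.03,"grip":0},{"dx":0,"dy":0,"dz":17,"wx":0,"wy":0,"wz":-0.03,"grip":0},{"dx":0,"dy":0,"dz":19,"wx":0,"wy":0,"wz":0,"grip":0},{"dx":0,"dy":0,"dz":19,"wx":0,"wy":0,"wz":0,"grip":0}]' 58
python3 - <<'E'
from h import *
s=env.read_state();print(s["time"],s["eef_pos"],s["tool_rot"].round(4),s["ft_force"],s["moment"])
ci=env.camera_info("wrist");p,d=env.capture("wrist");cv2.imwrite("pics/w7.png",p)
cv2.imwrite("pics/w7z.png",cv2.resize(p[160:320,240:430],None,fx=4,fy=3.7,interpolation=cv2.INTER_CUBIC))
E
```

```text
time: 9.05
eef_pos: [0.5172, 0.2539, 0.1402]
tool_rot: [[-1.0, 0.03, 0.004], [0.03, 1.0, 0.0], [-0.004, 0.0, -1.0]]
ft_force: [-1.9, -5.0, 7.1]
grip_width: 0.0095
9.05 [0.5171637  0.25391988 0.1401675 ] [[-9.995e-01  3.000e-02  4.100e-03]
 [ 3.010e-02  9.995e-01  0.000e+00]
 [-4.100e-03  1.000e-04 -1.000e+00]] [-1.85199972 -4.95375586  7.13488899] [-0.84567042  0.21597869 -0.02127718]
```

View pics/w7z.png

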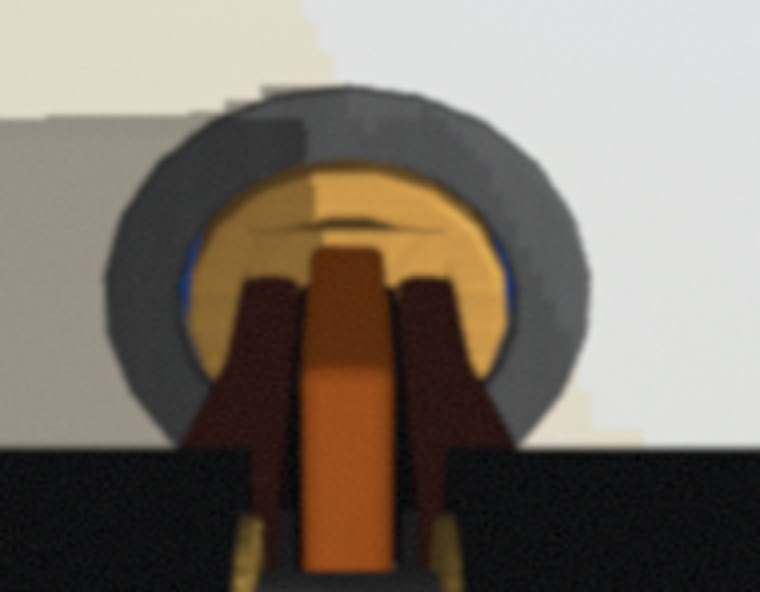

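```bash
python3 -m inch '[{"dx":0.5,"dy":-0.7,"dz":3,"wx":0,"wy":0.004,"wz":0.04,"grip":0},{"dx":0.5,"dy":-0.7,"dz":5,"wx":0,"wy":0.004,"wz":-0.04,"grip":0},{"dx":0.5,"dy":-0.7,"dz":6,"wx":0,"wy":0.004,"wz":0.04,"grip":0},{"dx":0.5,"dy":-0.7,"dz":7,"wx":0,"wy":0.004,"wz":-0.04,"grip":0},{"dx":0.5,"dy":-0.7,"dz":7,"wx":0,"wy":0.004,"wz":0,"grip":0},{"dx":0.5,"dy":-0.7,"dz":7,"wx":0,"wy":0.004,"wz":0,"grip":0}]'
python3 - <<'E'
from h import *
s=env.read_state();print(s["time"],s["eef_pos"],s["tool_rot"].round(4),s["ft_force"],s["moment"])
ci=env.camera_info("wrist");p,d=env.capture("wrist");cv2.imwrite("pics/w8.png",p)
cv2.imwrite("pics/w8z.png",cv2.resize(p[160:320,240:430],None,fx=4,fy=3.7,interpolation=cv2.INTER_CUBIC))
E
```

```text
time: 9.7
eef_pos: [0.5172, 0.2539, 0.1371]
tool_rot: [[-1.0, 0.03, 0.004], [0.03, 1.0, 0.003], [-0.004, 0.003, -1.0]]
ft_force: [-4.1, -1.2, 11.3]
grip_width: 0.0099
9.7 [0.51720976 0.25393105 0.13706804] [[-0.9995  0.0301  0.004 ]
 [ 0.0301  0.9995  0.0025]
 [-0.0039  0.0026 -1.    ]] [-4.07539676 -1.21098791 11.29675325] [-0.07473438  0.84929637  0.04030475]
```

View pics/w8z.png

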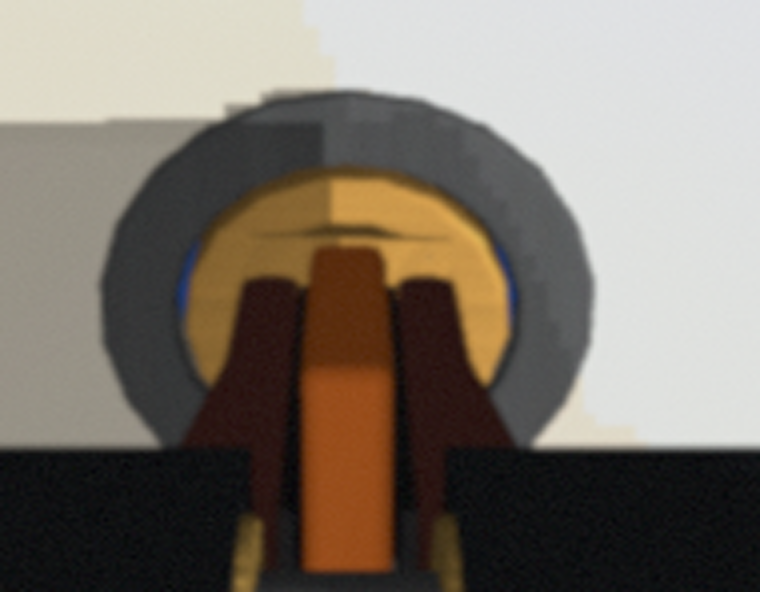

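```bash
python3 -m inch '[{"dx":0.7,"dy":-0.2,"dz":5,"wx":0,"wy":0.004,"wz":0.04,"grip":0},{"dx":0.7,"dy":-0.2,"dz":8,"wx":0,"wy":0.004,"wz":-0.04,"grip":0},{"dx":0.7,"dy":-0.2,"dz":9,"wx":0,"wy":0.004,"wz":0,"grip":0},{"dx":0.7,"dy":-0.2,"dz":9,"wx":0,"wy":0.004,"wz":0,"grip":0}]'
python3 - <<'E'
from h import *
s=env.read_state();print(s["time"],s["eef_pos"],s["tool_rot"].round(4),s["ft_force"],s["moment"])
ci=env.camera_info("wrist");p,d=env.capture("wrist");cv2.imwrite("pics/w9.png",p)
p,d=env.capture("scene");cv2.imwrite("pics/s9z.png",cv2.resize(p[200:280,310:410],None,fx=7,fy=7,interpolation=cv2.INTER_CUBIC))
E
```

```text
time: 10.15
eef_pos: [0.5174, 0.254, 0.1368]
tool_rot: [[-1.0, 0.03, 0.007], [0.03, 1.0, 0.005], [-0.007, 0.006, -1.0]]
ft_force: [-11.2, -5.2, 30.0]
grip_width: 0.0096
10.15 [0.51736984 0.25398283 0.13682413] [[-0.9995  0.0303  0.0072]
 [ 0.0303  0.9995  0.0054]
 [-0.0071  0.0056 -1.    ]] [-11.24961114  -5.16650998  30.02507164] [-1.03454128  2.26215314  0.01508278]
```

View pics/s9z.png

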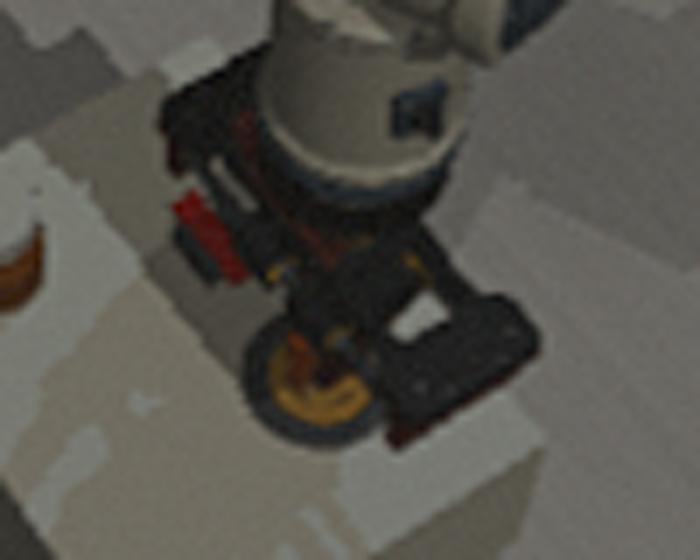

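View pics/w9.png

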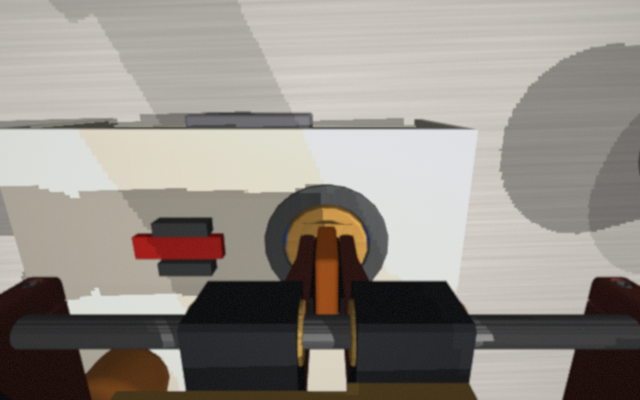

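When I pushed to 30 N the tool stopped after 0.3 mm, with the key's origin at about z 0.1256. So the collar is on the brass face. Now the clockwise turn, with a lighter push.

```bash
python3 -m inch '[{"dx":1,"dy":0,"dz":5,"wx":0,"wy":0.005,"wz":0,"grip":0},{"dx":1,"dy":0,"dz":5,"wx":0,"wy":0.005,"wz":0.1,"grip":0},{"dx":1,"dy":0,"dz":5,"wx":0,"wy":0.004,"wz":0.22,"grip":0},{"dx":1,"dy":0,"dz":5,"wx":0,"wy":0.003,"wz":0.34,"grip":0},{"dx":1,"dy":0,"dz":5,"wx":0,"wy":0,"wz":0.46,"grip":0},{"dx":1,"dy":0,"dz":5,"wx":0,"wy":0,"wz":0.58,"grip":0},{"dx":1,"dy":0,"dz":5,"wx":0,"wy":0,"wz":0.7,"grip":0},{"dx":1,"dy":0,"dz":5,"wx":0,"wy":0,"wz":0.7,"grip":0}]'
python3 - <<'E'
from h import *
s=env.read_state();R=s["tool_rot"];print(s["time"],s["eef_pos"],R.round(4),s["ft_force"],s["moment"],np.arctan2(R[1,1],R[0,1]))
ci=env.camera_info("wrist");p,d=env.capture("wrist");cv2.imwrite("pics/w10.png",p)
E
```

```text
time: 11.05
eef_pos: [0.5174, 0.2546, 0.137]
tool_rot: [[-0.743, 0.669, 0.013], [0.669, 0.743, 0.008], [-0.004, 0.014, -1.0]]
ft_force: [-4.6, -2.2, 15.2]
grip_width: 0.0098
11.05 [0.51741156 0.25456044 0.13698437] [[-0.7434  0.6687  0.013 ]
 [ 0.6688  0.7434  0.0078]
 [-0.0044  0.0145 -0.9999]] [-4.58599531 -2.21943317 15.23030069] [-0.3792396   0.88692982  0.05383454] 0.838216241383721
```

View pics/w10.png

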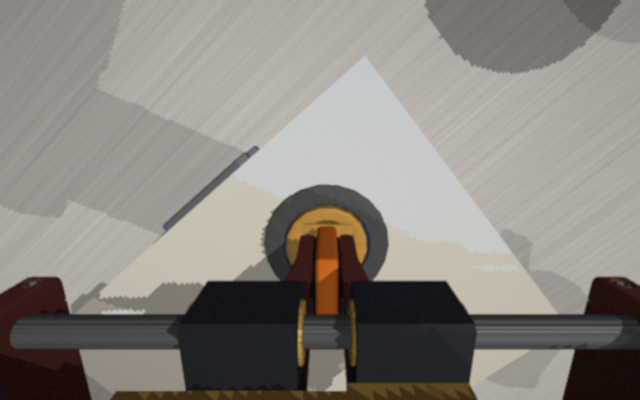

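```bash
python3 -m inch '[{"dx":0.7,"dy":-0.6,"dz":5,"wx":0.01,"wy":0.004,"wz":0.12,"grip":0},{"dx":0.7,"dy":-0.6,"dz":5,"wx":0.005,"wy":0.002,"wz":0.24,"grip":0},{"dx":0.7,"dy":-0.6,"dz":5,"wx":0,"wy":0,"wz":0.36,"grip":0},{"dx":0.7,"dy":-0.6,"dz":5,"wx":0,"wy":0,"wz":0.48,"grip":0},{"dx":0.7,"dy":-0.6,"dz":5,"wx":0,"wy":0,"wz":0.6,"grip":0},{"dx":0.7,"dy":-0.6,"dz":5,"wx":0,"wy":0,"wz":0.72,"grip":0},{"dx":0.7,"dy":-0.6,"dz":5,"wx":0,"wy":0,"wz":0.84,"grip":0},{"dx":0.7,"dy":-0.6,"dz":5,"wx":0,"wy":0,"wz":0.92,"grip":0},{"dx":0.7,"dy":-0.6,"dz":5,"wx":0,"wy":0,"wz":0.96,"grip":0},{"dx":0.7,"dy":-0.6,"dz":5,"wx":0,"wy":0,"wz":0.96,"grip":0}]'
python3 - <<'E'
from h import *
s=env.read_state();R=s["tool_rot"];print(s["time"],s["eef_pos"],R.round(4),s["ft_force"],s["moment"],1.543-np.arctan2(R[1,1],R[0,1]))
ci=env.camera_info("wrist");p,d=env.capture("wrist");cv2.imwrite("pics/w11.png",p)
p,d=env.capture("top");cv2.imwrite("pics/t11.png",cv2.resize(p[140:230,210:330],None,fx=6,fy=6,interpolation=cv2.INTER_CUBIC))
p,d=env.capture("scene");cv2.imwrite("pics/s11.png",cv2.resize(p[200:280,310:410],None,fx=7,fy=7,interpolation=cv2.INTER_CUBIC))
E
```

```text
time: 12.1
eef_pos: [0.5182, 0.255, 0.1371]
tool_rot: [[0.12, 0.993, 0.02], [0.993, -0.12, 0.01], [0.013, 0.019, -1.0]]
ft_force: [-1.1, -1.7, 14.6]
grip_width: 0.0097
12.1 [0.51821301 0.25502448 0.13706299] [[ 0.12    0.9926  0.0201]
 [ 0.9927 -0.1203  0.0102]
 [ 0.0125  0.0187 -0.9997]] [-1.0566126  -1.70866951 14.55577868] [-0.49118745  0.40483462  0.04369367] 1.6635701390977602
```

View pics/w11.png

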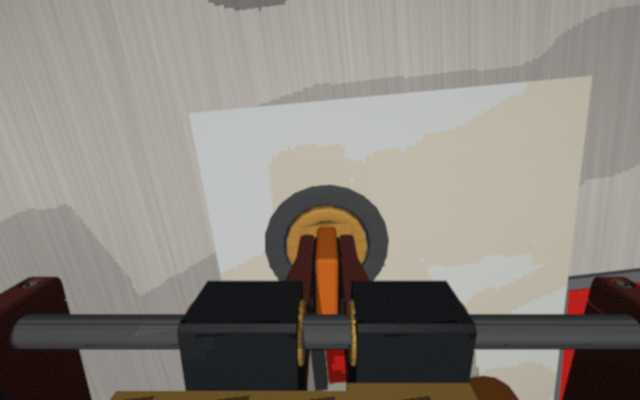

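View pics/s11.png

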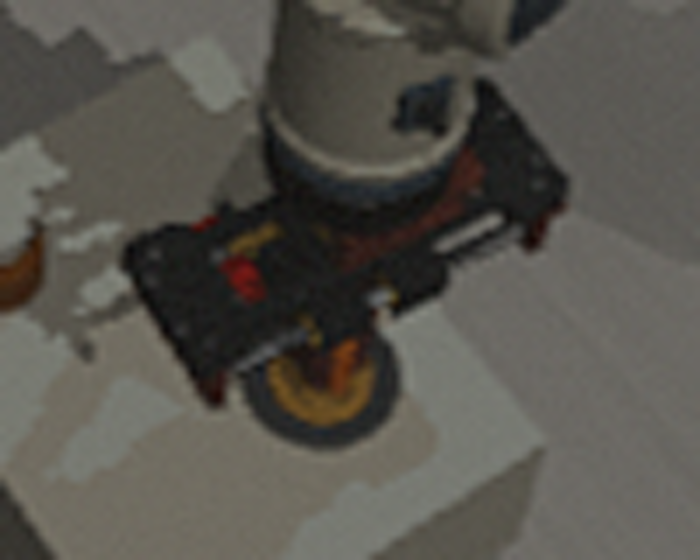

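View pics/t11.png

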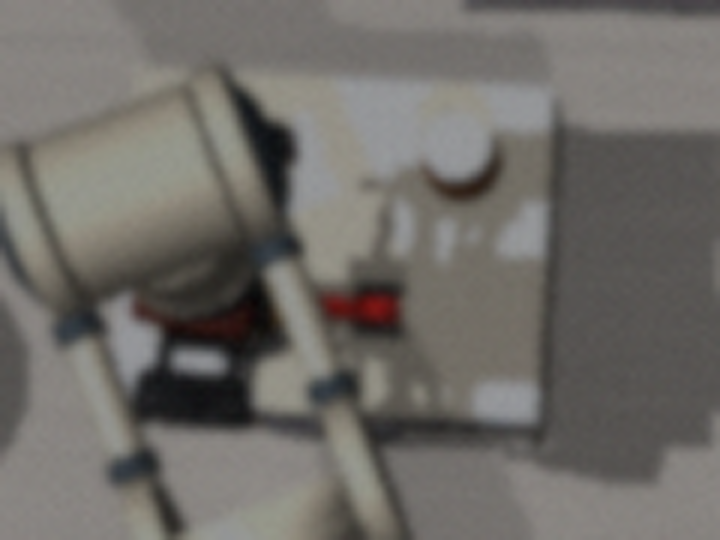

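The bolt has drawn back: it no longer protrudes to the right of its housing in the top view. The jar is untouched. I'll add a small extra turn for margin and straighten the tilt.

```bash
python3 -m inch '[{"dx":0,"dy":-0.5,"dz":5,"wx":0.01,"wy":-0.006,"wz":0.03,"grip":0},{"dx":0,"dy":-0.7,"dz":5,"wx":0.018,"wy":-0.012,"wz":0.06,"grip":0},{"dx":0,"dy":-0.7,"dz":5,"wx":0.018,"wy":-0.012,"wz":0.08,"grip":0},{"dx":0,"dy":-0.7,"dz":5,"wx":0.018,"wy":-0.012,"wz":0.08,"grip":0},{"dx":0,"dy":-0.7,"dz":5,"wx":0.018,"wy":-0.012,"wz":0.08,"grip":0},{"dx":0,"dy":-0.7,"dz":5,"wx":0.018,"wy":-0.012,"wz":0.08,"grip":0}]'
python3 - <<'E'
from h import *
s=env.read_state();R=s["tool_rot"];print(s["time"],s["eef_pos"],R.round(4),s["ft_force"],s["moment"],s["qd"].round(2),1.543-np.arctan2(R[1,1],R[0,1]))
p,d=env.capture("top");ci=env.camera_info("top")
a=cv2.imread("pics/top0.png");d0=np.load("pics/top0.npy")
for n,q in(("before",a),("after",p)):
    h=cv2.cvtColor(q,cv2.COLOR_BGR2HSV);m=((h[...,0]<8)|(h[...,0]>172))&(h[...,1]>150)&(h[...,2]>70);m[:170]=0;m[205:]=0;m[:,:262]=0;m[:,300:]=0
    v,u=np.nonzero(m);print(n,len(u),u.min(),u.max(),ray_z(ci,(u.max(),v.mean()),.128).round(4))
    print("jar/bowl",n)
for t in("jar","bowl","paddle"): print(t,env.spot_in("top",t)[:1])
E
```

```text
time: 12.85
eef_pos: [0.5187, 0.2554, 0.137]
tool_rot: [[0.198, 0.98, 0.006], [0.98, -0.198, 0.003], [0.004, 0.005, -1.0]]
ft_force: [-5.3, -1.4, 15.9]
grip_width: 0.0096
12.85 [0.51870621 0.25541224 0.13704295] [[ 0.1977  0.9802  0.0061]
 [ 0.9803 -0.1977  0.003 ]
 [ 0.0042  0.0053 -1.    ]] [-5.26034152 -1.38930803 15.85766712] [-0.64459558  0.8306993   0.2092701 ] [ 0.05 -0.09  0.1   0.08  0.01 -0.03] 1.7420102907769885
before 44 268 279 [0.5159 0.1516 0.128 ]
jar/bowl before
after 35 264 275 [0.5164 0.1662 0.128 ]
jar/bowl after
jar [{'at': [287.3, 164.8], 'confidence': 0.69}]
bowl []
paddle [{'at': [471.5, 193.1], 'confidence': 0.56}]
```

The bolt has drawn back about 15 of its 16 mm. The moment about the key has risen to 0.21 N m, so the lock is at its stop, and everything is still with a 16 N push and the grip on.

```bash
python3 -c "
from rig import env
print(env.job_done())
s=env.read_state();print(s['time'],s['eef_pos'],s['grip_width'],s['ft_force'])"
```

```text
the job is handed in; nothing more can be done
None
the job is handed in; nothing more can be done
```

I took the orange key from the leftmost stand, worked it home into the lock past the pins and turned it clockwise. I handed in while still gripping, pushing down and holding the turn. `job_done` gives no verdict, so I can't confirm it passed.

**Last checks before handing in:**
- **Key fully home:** pushing up to 30 N moved it only 0.3 mm more. Its collar came out at about 126 mm, level with the lock face.
- **Quarter turn:** the tool had turned about 1.74 rad, including the keyway's play. The moment had risen to 0.21 N m, so the cylinder was against its stop. In the top view the red bolt had drawn back about 15 of its 16 mm.
- **Hold:** the arm was still, pushing down with about 16 N, with the grip set to 58 N and the tool tilted under 0.01 rad.
- **Jar and paddle:** both showed within about 2 pixels of where they started.

**What disagreed or was not confirmed:**
- **Bowl:** the detector did not find it in the last picture. The arm never went lower than its start height (about 0.22 m) near it.
- **Tool drift:** the tool ended about 3 mm in x from where I first measured the lock. The blade was in the keyway, so I took this as give in the arm and grip. I did not measure the key's own sideways position.
- **First move:** it was refused because its rows left out some keys, and nothing moved.

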